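Set the damper adjuster four clicks off its stop and cap it

TASK

Set the damper on the valve block: turn its knob clockwise until it comes up firmly against its stop, without forcing it, then back it off exactly four clicks. Then fit the grey dust cap over the knob so that it sits flat on the turret, without losing the setting, and leave the white screw cup and the black loupe where they are.

Things in the scene. Friction and masses are not known exactly. Their poses are not given: they have to be found in the camera images.
- valve_block: Aluminium damper valve block, bolted down, on a dark steel flange (116 x 70 x 8 mm). Block 86 x 66 mm, its top 34 mm above the bench; a round steel turret, 58 mm across, rises from its middle to 44 mm and carries the knob. Origin: centre of its underside, on the bench; z is up.
- knob_grip (a point): Point on the knob's upright axis, 58 mm above the bench; fixed to the block, does not turn. Knob: dark steel, round, finely ribbed, unmarked, 36 mm across, from 46 to 67 mm above the bench. Clockwise from above closes it. A click every 18 degrees; the rest at the stop is click 0. Passing a click takes about 0.12 N m. It starts 3 to 6 clicks off the stop.
- cap_seat (a point): Centre of the turret's flat top, 44 mm above the bench, on the knob's axis: where the open edge of the dust cap must rest.
- stop_pin: The stop inside the block, out of sight, 24 mm from the knob's axis; only a lug inside the knob can touch it. Cushioned, it yields 0.05 mm/N. It breaks at 25 N (about 0.7 N m on the knob, the click's 0.12 included); a firm touch is 5 N (about 0.25 N m on the knob). The knob angle at which it is met is not known beforehand and must be felt.
- spindle (a joint): Height of the needle spindle that the knob drives inside the block (m): 0 at the stop, plus 0.0001 (0.1 mm) for every click anticlockwise. Far too fine for the measurement to tell clicks apart.
- dust_cap: Loose round cap of plain grey plastic, 47 mm across and 29 mm tall, bore 42 mm wide and 26 mm deep, open below, closed on top with fine radial ribs; 40 g. It stands on the bench, open end down. Origin: centre of its open lower edge; z is up through the closed top.
- screw_cup: Loose open white cup, 45 mm across and 18 mm tall, a bystander. Origin: centre of its underside.
- loupe: Loose black eye loupe, 37 mm across and 28 mm tall, a bystander. Origin: centre of its underside.
Not all that is in view belongs to the job. What is shaped like the valve_block but green is not meant. What is shaped like the dust_cap but turquoise is not meant.

How it is judged (in metres and radians):
On the way, in this order (a step that is already met when the one before it is completed fails the run):
1. the knob is turned clockwise firmly against its stop (5 N or more on the stop pin) (contact force between stop_pin and anything else above 5 N), for 0.05 s.
2. the knob is backed off exactly four clicks (value of joint spindle between 0.00036 and 0.00044 m), for 0.3 s.
3. the dust cap sits over the knob, flat on the turret (horizontal distance between dust_cap and cap_seat below 0.005 m and z of dust_cap in the frame of cap_seat between -0.002 and 0.002 m and angle between dust_cap's own z axis and vertical below 0.08 rad), for 0.2 s.
At the end, for the whole second after the job is handed in: The knob rests in the fourth click from its stop (spindle at 0.40 mm, within 0.04 mm) and the dust cap stands over it at rest, upright within 0.08 rad, on the turret within 2 mm in height and 5 mm sideways. The white screw cup and the black loupe are where they were (within 30 mm) (all of step 2 and all of step 3 and linear speed of dust_cap below 0.02 m/s); the robot touches nothing.
It fails at once if the stop is forced: more than 25 N on the stop pin (contact force between stop_pin and anything else above 25 N).
It fails at once if the screw cup is displaced by more than 30 mm (distance of screw_cup from where it was at the start of the episode above 0.03 m).
It fails at once if the loupe is displaced by more than 30 mm (distance of loupe from where it was at the start of the episode above 0.03 m).
It also fails if it takes over 72 s, if anything falls off the work surface, if the arm or the gripper's body presses on something with over 40 N, if the wrist force passes 120 N, or if a joint passes its speed limit or range.

ROBOT

A 6-joint arm with a two-finger parallel gripper is mounted at the origin on a cart in front of the work surface, level with it; the furniture and walls round the work are solid. World frame = base frame: x ahead of the robot, y to its left, z up, the work surface at z = 0. Lengths are in mm, angles in degrees, forces in N, time in s.
With the tool pointing down it reaches from about 275 to 750 mm from the base axis. Payload 10.2 kg.
Tool frame: the origin (TCP) lies on the centre line of the jaws, within the pads' length; the fingertips stand 22 mm ahead of it and the grasp point (between the pads) lies 3 mm ahead of it; z points along the fingers, y is the direction in which the jaws open and shut (so a half turn about z gives the same grasp; the last joint's range is limited). The gripper opens to 88 mm and grips with 3 to 60 N. Pads are 18 mm wide; open, the fingers measure 123 mm over their backs; the gripper's body (75 mm by 187 mm) begins 45 mm behind the grasp point.
Start: joints at [-85.68, 17.928, 85.812, -0, 76.261, -12.8], TCP at [154.533, -501.748, 260.72] pointing down, gripper open.
Joint ranges: [-168.41, 168.41], [-55.51, 124.54], [10.69, 146.95], [-70.63, 250.63], [1, 178], [-165.06, 165.06]. Speed limits (degrees/s): [136.94, 136.94, 172.46, 180, 180, 180].

INTERFACE

Orientations are given as a 3x3 rotation matrix whose columns are the frame's x, y, z axes.
In Python, from cell import telemetry, read_camera, ctrl gives the robot as it stands. The module is installed in compiled form; this text tells all that it offers.
- The arm moves only by the tool step_arm, never from a script. Its argument "deltas" is a list of rows, each an object with "linear": the shift along the tool's x, y, z in m, a list of three; "rot": the turn, a rotation vector about the tool's x, y, z in units of 6 degrees (1.0 is 6 degrees), a list of three. In form: [{"linear": [dx, dy, dz], "rot": [rx, ry, rz]}, ...]. A call has 1 to 10 rows; each row is the pose to reach, as a shift and turn from the pose commanded when the call began, along the tool's axes at that moment; what a row does not reach only later rows make up. A row lasts 1/12 s, in which the tool goes at most 41.7 mm and 7.16 degrees, less where a joint would pass 70% of its speed; a pose out of reach is approached as far as the arm can. A call with a gripper value outside its range is refused whole. "grip" is the finger opening in m, from 0 to 0.0881, set as the call begins (left out, the last holds). The fingers move at their own pace and stop on an object; "grip_force" is the grip in N (left out, the last holds). Time passes only in rows, so rows that repeat a pose let the fingers close. It gives the time, the measured TCP pose, the force and the opening at its end, in the units of the state.
- telemetry.get_obs(): the state, without advancing time (a new reading comes with each control period).
- read_camera(name): name is "side" or "top" or "wrist"; returns a dict with "pixels" (420x560x3 uint8, red, green, blue), "fx", "fy", "cx", "cy" (pixels), "camera_from_world" (4x4, takes a point from world to camera coordinates). Camera axes: x right, y up, looking along -z (the intrinsics and any distortion apply to the point x, -y, -z); pixel columns grow to the right and rows downward; lengths in mm; the calibration is good to about 2 mm. A picture is of the moment at which its call begins. There is no depth.
- ctrl.finish_job(): hands the job in, once; it reports no verdict.
The state is a dict: "clock": time; "qpos": joint angles; "joint_vel": joint speeds; "joint_efforts": joint torques, N m; "position": TCP position; "eef_rot": TCP orientation; "contact_force": force on the tool from outside, world axes, zero at the start; "wrist_torque": the same for the moment, N m; "opening": opening from 0.0 (shut) to 1.0 (fully open).
Only numpy, scipy, OpenCV 4.12 (cv2) and the standard library are available. Lean on these libraries where they do the work, as an engineer would, in place of code of your own. Each camera call takes 0.05 s, during which the arm holds its last target.

## Working session

There is one attempt and no reset: what is moved stays moved. The work goes in short steps, Python scripts to look and compute and a tool call to move; the robot and the scene stay as the last step left them, time stands still between calls to the robot, and variables do not carry over. Pictures are saved under pics/ and viewed, and the job is handed in when it is done.

Besides the shell and the picture viewer there is one more tool, called after ">>>" as a command line: name --argument value ..., lists and objects as JSON in quotes. step_arm: Moves the arm, as the interface text tells. Its arguments: {"type":"object","properties":{"deltas":{"type":"array","items":{"type":"object","properties":{"linear":{"type":"array","items":{"type":"number"}},"rot":{"type":"array","items":{"type":"number"}}}}},"grip":{"type":"number"},"grip_force":{"type":"number"}},"required":["deltas"]}

```bash
mkdir -p pics; cat > h.py <<'E'
import numpy as np, cv2
from cell import telemetry, read_camera, ctrl
def snap(n,f):
    c=read_camera(n); cv2.imwrite(f'pics/{f}.png',c['pixels'][:,:,::-1])
    np.savez(f'pics/{f}.npz',**{k:v for k,v in c.items()}); return c
def ray(c,u,v,z):
    T=np.array(c['camera_from_world']);R=T[:3,:3];o=-R.T@T[:3,3]
    d=R.T@np.array([(u-c['cx'])/c['fx'],-(v-c['cy'])/c['fy'],-1.])
    return o+d*(z-o[2])/d[2]
def proj(c,p):
    q=np.array(c['camera_from_world'])@np.append(p,1.)
    return c['cx']+c['fx']*q[0]/-q[2], c['cy']-c['fy']*q[1]/-q[2]
def crop(f,x0,x1,y0,y1,s,o):
    im=cv2.imread(f'pics/{f}.png')[y0:y1,x0:x1]
    cv2.imwrite(f'pics/{o}.png',cv2.resize(im,None,fx=s,fy=s,interpolation=cv2.INTER_CUBIC))
E
python3 - <<'E'
from h import *
for n in('top','side','wrist'):
    c=snap(n,n+'0'); print(n,[k for k in c],c['fx'],c['cx'],c['cy'],np.round(c['camera_from_world'],3).tolist())
print(telemetry.get_obs())
E
```

```text
top ['pixels', 'fx', 'fy', 'cx', 'cy', 'camera_from_world'] 385.87934694985535 278.6918252878396 207.61246121782702 [[0.01, -1.0, 0.011, -19.528], [0.991, 0.011, 0.135, -483.497], [-0.135, 0.01, 0.991, -861.943], [0.0, 0.0, 0.0, 1.0]]
side ['pixels', 'fx', 'fy', 'cx', 'cy', 'camera_from_world'] 427.4694234573823 280.83109176361677 204.31550284809538 [[0.999, 0.037, 0.023, -478.79], [-0.041, 0.619, 0.784, -52.641], [0.015, -0.785, 0.62, -927.874], [0.0, 0.0, 0.0, 1.0]]
wrist ['pixels', 'fx', 'fy', 'cx', 'cy', 'camera_from_world'] 351.90884629721694 280.06823566251404 205.0922928123388 [[0.295, -0.956, -0.0, -524.844], [0.92, 0.284, -0.271, 36.698], [0.259, 0.08, 0.963, -388.336], [0.0, 0.0, 0.0, 1.0]]
{'clock': 0.15, 'qpos': array([-8.56800184e+01,  1.79536856e+01,  8.58410704e+01, -3.36860549e-03,
        7.62600323e+01, -1.28020514e+01]), 'joint_vel': array([ 0.01502578, -0.00301078, -0.10589723,  0.07399592, -0.02145524,
       -0.00676029]), 'joint_efforts': array([ 1.33916565e-03, -4.02304459e+01, -2.52317458e+01,  6.94428105e-02,
        3.43986216e-02, -6.46273588e-05]), 'position': array([ 154.50951725, -501.59573692,  260.29749924]), 'eef_rot': array([[ 9.55675762e-01,  2.94421163e-01, -1.28978411e-04],
       [ 2.94421149e-01, -9.55675304e-01,  9.49216775e-04],
       [ 1.56208025e-04, -9.45117437e-04, -9.99999541e-01]]), 'contact_force': array([0.84180474, 0.23275233, 0.72841405]), 'wrist_torque': array([ 0.0260901 , -0.01131174,  0.02816793]), 'opening': 0.9975089565670346}
```

View pics/top0.png

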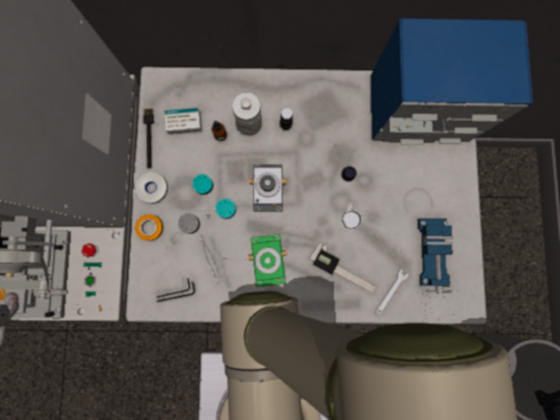

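View pics/side0.png

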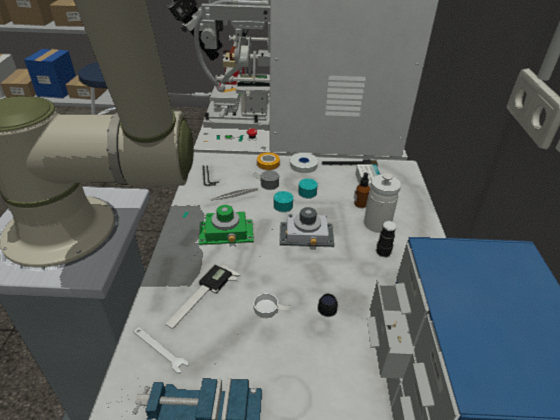

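The top view shows the valve block with its knob at about (268,185) and the grey cap at (189,224). The turquoise decoys are at (203,184) and (226,209), the green block at (267,260), the loupe at (349,173) and the cup at (351,219). I'll enlarge both views.

```bash
python3 - <<'E'
from h import *
crop('top0',170,300,150,250,6,'t0c'); crop('side0',240,350,160,250,7,'s0c')
E
```

```text
(no output)
```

View pics/t0c.png

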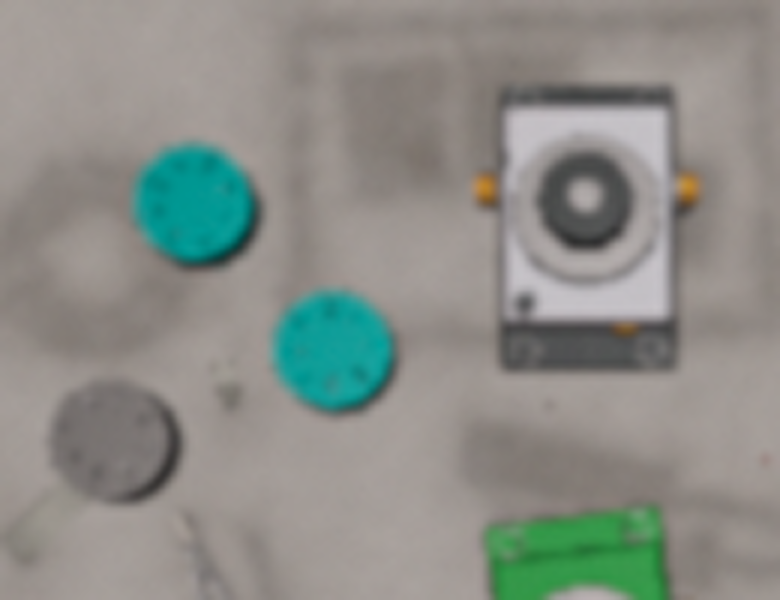

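View pics/s0c.png

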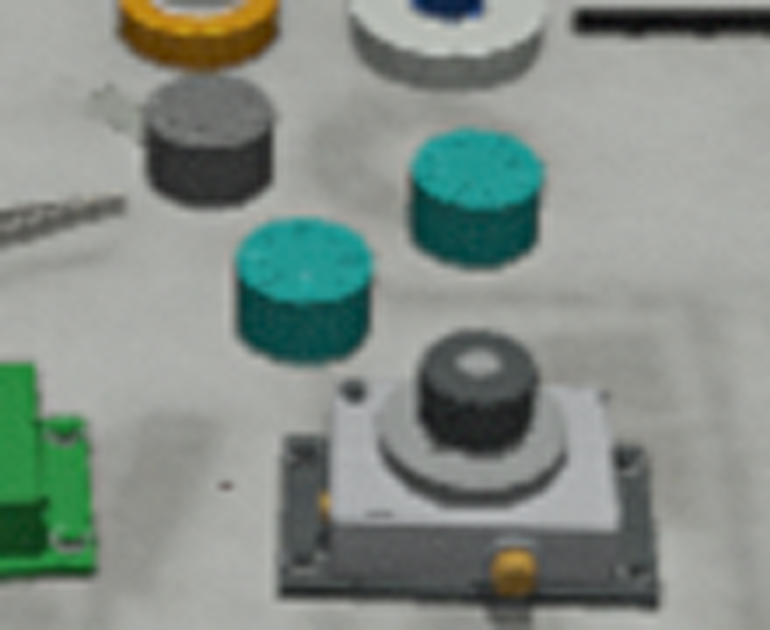

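```bash
python3 - <<'E'
from h import *
t=np.load('pics/top0.npz');s=np.load('pics/side0.npz')
for n,a,b,z in(('knob',(267.3,182.8),(308.2,212.2),67),('cap',(188.7,222.8),(269.7,175.4),29)):
    print(n,ray(t,*a,z),ray(s,*b,z))
for n,a in (('t203',(203,184)),('t226',(226,208.3))): print(n,ray(t,*a,29))
E
```

```text
knob [535.03573953  11.97267685  67.        ] [534.1265702    9.02847293  67.        ]
cap [446.47022404 193.03534988  29.        ] [443.89885954 192.85333481  29.        ]
t203 [538.05773193 163.35237076  29.        ]
t226 [481.21913463 107.93058232  29.        ]
```

>>> step_arm --deltas '[{"linear": [0.514, -0.377, 0], "rot": [0, 0, -14.5]}, {"linear": [0.514, -0.377, 0], "rot": [0, 0, -14.5]}, {"linear": [0.514, -0.377, 0], "rot": [0, 0, -14.5]}, {"linear": [0.514, -0.377, 0], "rot": [0, 0, -14.5]}, {"linear": [0.514, -0.377, 0], "rot": [0, 0, -14.5]}, {"linear": [0.514, -0.377, 0], "rot": [0, 0, -14.5]}, {"linear": [0.514, -0.377, 0], "rot": [0, 0, -14.5]}, {"linear": [0.514, -0.377, 0], "rot": [0, 0, -14.5]}, {"linear": [0.514, -0.377, 0], "rot": [0, 0, -14.5]}, {"linear": [0.514, -0.377, 0], "rot": [0, 0, -14.5]}]' --grip 0.06

```text
clock: 0.98
position: [403.8, -165.4, 260.8]
eef_rot: [[0.016, 1.0, 0.0], [1.0, -0.016, -0.0], [-0.0, 0.0, -1.0]]
contact_force: [0.5, -0.6, 0.2]
opening: 0.681
```

```bash
cat >> h.py <<'E'
def go(target,psi=None):
    o=telemetry.get_obs();R=np.array(o['eef_rot']);p=np.array(o['position'])
    print('t',round(o['clock'],2),'pos',p.round(2),'psi',round(np.degrees(np.arctan2(R[1,0],R[0,0])),2),'q6',round(o['qpos'][5],1),'open',round(o['opening']*88.1,1),'F',np.round(o['contact_force'],2),'M',np.round(o['wrist_torque'],3))
    if target is not None:
        print('lin',(R.T@(np.array(target)-p)/1000).round(4))
    if psi is not None:
        d=psi-np.degrees(np.arctan2(R[1,0],R[0,0])); print('rotz units',-d/6)
E
python3 -c "
from h import *
go((534.6,10.5,200),104)"
```

```text
t 0.98 pos [ 403.84 -165.35  260.82] psi 89.09 q6 -36.8 open 60.0 F [ 0.48 -0.6   0.2 ] M [-0.117 -0.11   0.001]
lin [0.1779 0.1279 0.0608]
rotz units -2.4854020929280503
```

>>> step_arm --deltas '[{"linear": [0.16, 0.12, 0.06], "rot": [0, 0, -2]}, {"linear": [0.16, 0.12, 0.06], "rot": [0, 0, -2]}, {"linear": [0.16, 0.12, 0.06], "rot": [0, 0, -2]}, {"linear": [0.16, 0.12, 0.06], "rot": [0, 0, -2]}, {"linear": [0.16, 0.12, 0.06], "rot": [0, 0, -2]}, {"linear": [0.16, 0.12, 0.06], "rot": [0, 0, -2]}, {"linear": [0.16, 0.12, 0.06], "rot": [0, 0, -2]}]'

```text
clock: 1.57
position: [526.7, -8.6, 199.6]
eef_rot: [[-0.189, 0.982, -0.002], [0.982, 0.189, 0.0], [0.001, -0.002, -1.0]]
contact_force: [-0.1, -0.2, 0.6]
opening: 0.683
```

```bash
python3 -c "
from h import *
go((534.6,10.5,150),104)
c=snap('wrist','w1'); go(None); print(proj(c,(534.6,10.5,67)))"
```

```text
t 1.57 pos [526.66  -8.64 199.61] psi 100.92 q6 -24.6 open 60.1 F [-0.11 -0.23  0.55] M [-0.041 -0.099 -0.02 ]
lin [0.0172 0.0115 0.0496]
rotz units -0.513389741027647
t 1.62 pos [526.36  -9.85 200.34] psi 100.81 q6 -24.6 open 59.9 F [-0.03 -1.14  0.45] M [ 0.004 -0.124  0.031]
(np.float64(295.3852154343522), np.float64(179.38234493888442))
```

View pics/w1.png

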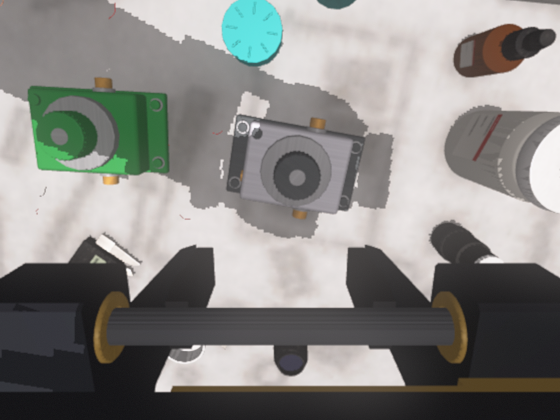

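The wrist view shows the knob's top centre at about (297,174), between the jaws in azimuth.

```bash
python3 -c "
from h import *
c=np.load('pics/w1.npz'); print(ray(c,297.3,173.6,67)); crop('w1',230,370,110,240,6,'w1c')"
```

```text
[535.11286926  15.02048023  67.        ]
```

View pics/w1c.png

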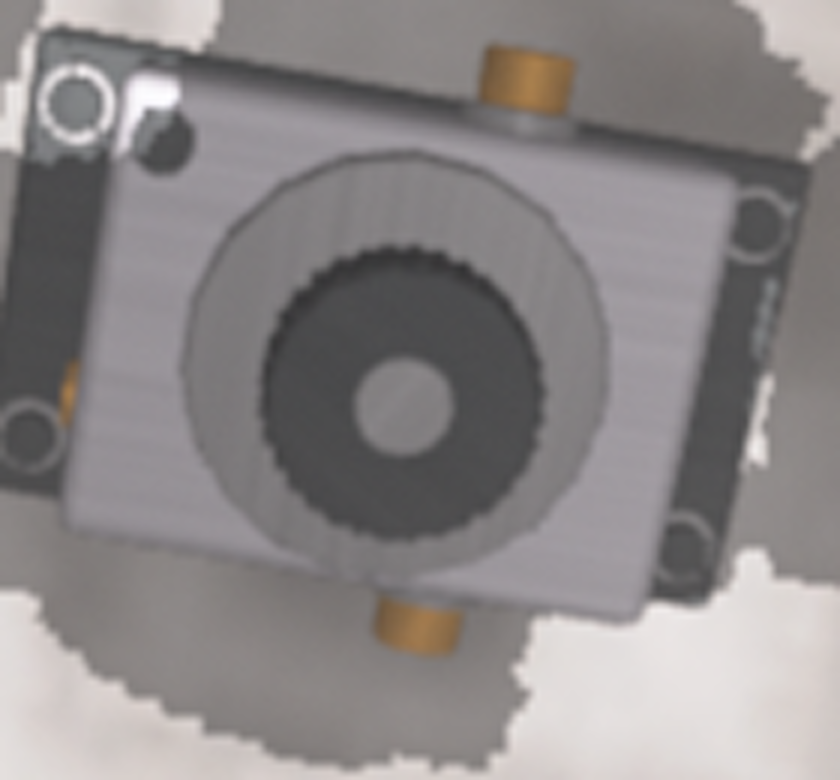

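```bash
python3 -c "
from h import *
c=np.load('pics/w1.npz'); print(ray(c,297.3,177.3,67)); go((534.9,11.0,120),104)"
```

```text
[535.67473295  12.30469701  67.        ]
t 1.62 pos [526.36  -9.85 200.34] psi 100.81 q6 -24.6 open 59.9 F [-0.03 -1.14  0.45] M [ 0.004 -0.124  0.031]
lin [0.0189 0.0124 0.0803]
rotz units -0.5316514848940651
```

>>> step_arm --deltas '[{"linear": [0.019, 0.0125, 0.04], "rot": [0, 0, 0]}, {"linear": [0.019, 0.0125, 0.07], "rot": [0, 0, 0]}, {"linear": [0.019, 0.0125, 0.07], "rot": [0, 0, 0]}, {"linear": [0.019, 0.0125, 0.07], "rot": [0, 0, 0]}]'

```text
clock: 1.95
position: [534.7, 9.9, 131.0]
eef_rot: [[-0.185, 0.983, -0.002], [0.983, 0.185, 0.0], [0.001, -0.002, -1.0]]
contact_force: [0.5, -0.4, 0.8]
opening: 0.678
```

```bash
python3 -c "
from h import *
c=snap('wrist','w2'); go((535.1,11.3,70));print(proj(c,(535.1,11.3,67))); crop('w2',180,400,120,300,3.6,'w2c')"
```

```text
t 2.0 pos [535.6    9.7  132.44] psi 100.66 q6 -22.1 open 60.0 F [ 0.4  -0.48 -0.51] M [-0.03  -0.077  0.025]
lin [ 0.0017 -0.0003  0.0624]
(np.float64(280.8527386259154), np.float64(231.48926243152692))
```

View pics/w2c.png

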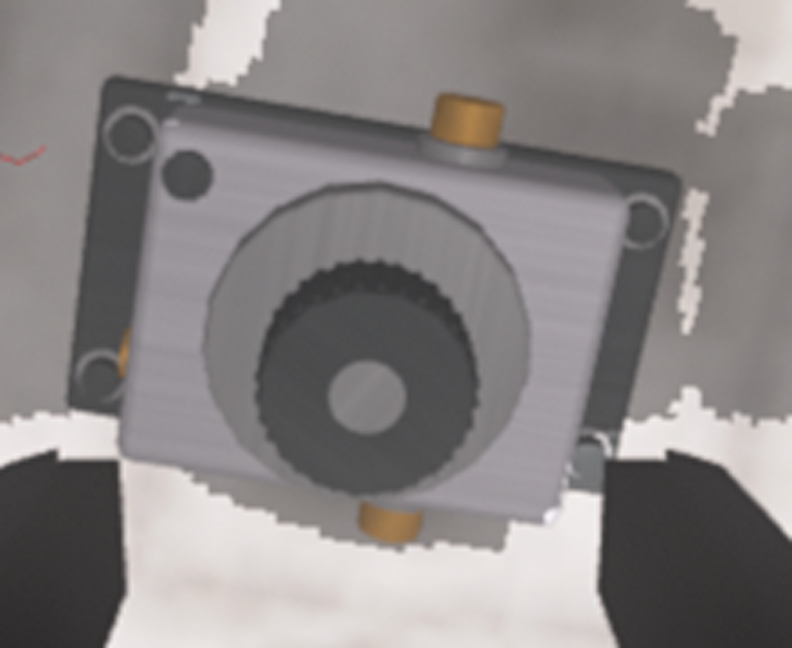

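>>> step_arm --deltas '[{"linear": [0.0017, 0, 0.035], "rot": [0, 0, 0]}, {"linear": [0.0017, 0, 0.061], "rot": [0, 0, 0]}, {"linear": [0.0017, 0, 0.061], "rot": [0, 0, 0]}, {"linear": [0.0017, 0, 0.061], "rot": [0, 0, 0]}, {"linear": [0.0017, 0, 0.061], "rot": [0, 0, 0]}]'

```text
clock: 2.42
position: [536.3, 11.9, 72.5]
eef_rot: [[-0.186, 0.983, 0.004], [0.983, 0.186, -0.001], [-0.002, 0.004, -1.0]]
contact_force: [0.9, -0.0, -0.8]
opening: 0.678
```

```bash
python3 -c "
from h import *
c=snap('wrist','w3'); go((535.3,11.6,69.5));snap('side','s3'); go((535.3,11.6,69.5)); crop('s3',240,380,130,260,5,'s3c')"
```

```text
t 2.47 pos [536.3   12.06  72.37] psi 100.71 q6 -21.9 open 60.2 F [ 0.1  -0.1   0.35] M [-0.048 -0.161  0.041]
lin [-0.0003 -0.0011  0.0029]
t 2.52 pos [536.12  12.22  72.05] psi 100.72 q6 -21.9 open 59.4 F [-0.06  0.15  0.69] M [-0.047 -0.049  0.016]
lin [-0.0005 -0.0009  0.0026]
```

View pics/s3c.png

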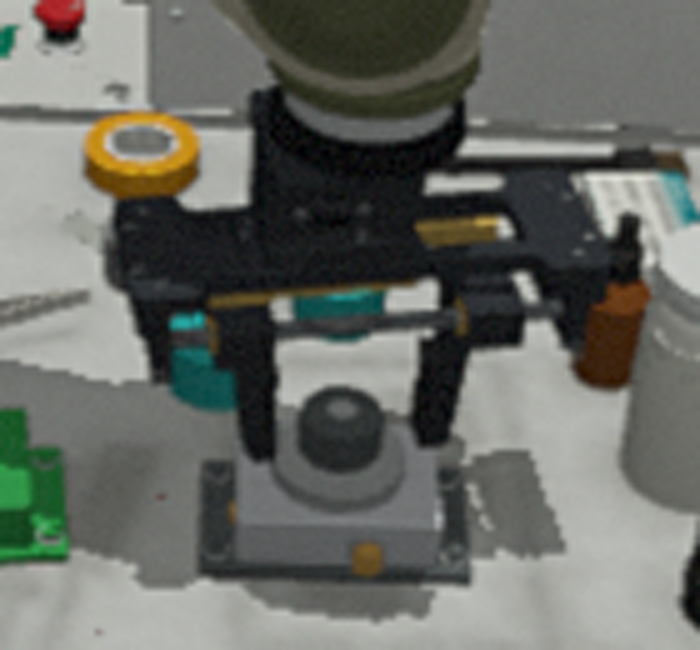

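View pics/w3.png

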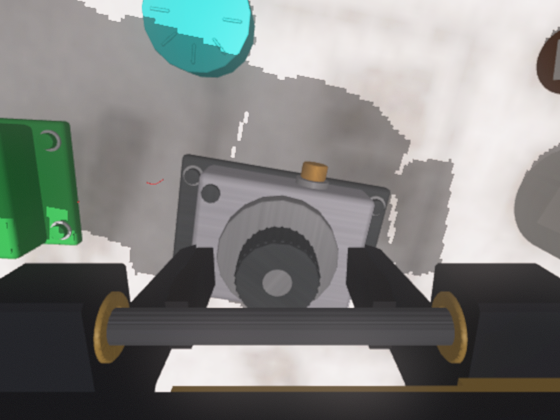

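```bash
python3 -c "
from h import *
c=np.load('pics/w3.npz'); print(ray(c,277.5,282,67)); print(proj(c,(535.9,12,67)));crop('w3',200,360,180,320,5,'w3c')"
```

```text
[535.45241202  12.74730529  67.        ]
(np.float64(278.244586619492), np.float64(283.8131446042593))
```

View pics/w3c.png

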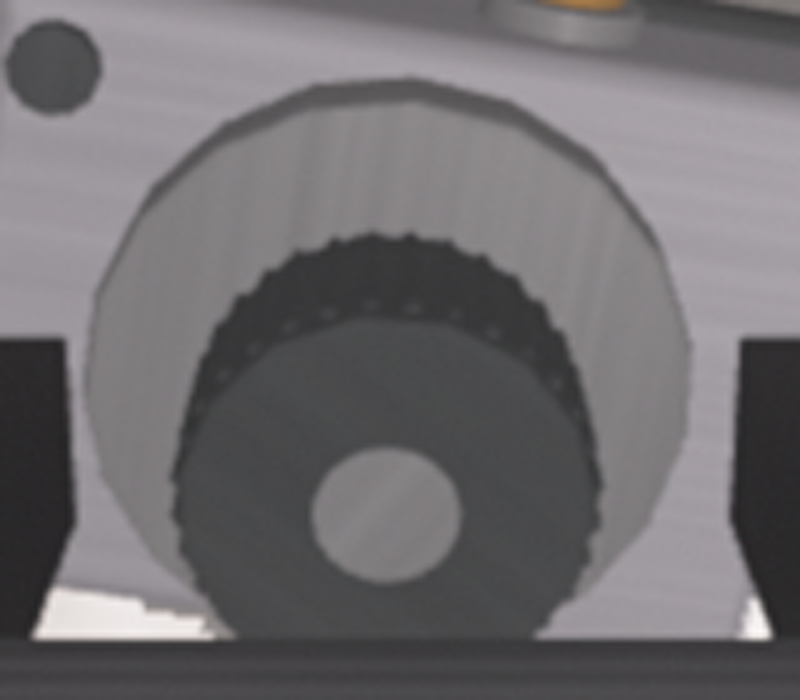

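>>> step_arm --deltas '[{"linear": [-0.0002, -0.0008, 0.0023], "rot": [0, 0, 0]}, {"linear": [-0.0002, -0.0008, 0.0023], "rot": [0, 0, 0]}, {"linear": [-0.0002, -0.0008, 0.0023], "rot": [0, 0, 0]}]'

```text
clock: 2.77
position: [534.4, 12.3, 67.8]
eef_rot: [[-0.186, 0.982, 0.0], [0.982, 0.186, -0.0], [-0.0, 0.0, -1.0]]
contact_force: [0.2, -0.1, -0.1]
opening: 0.678
```

>>> step_arm --deltas '[{"linear": [0, 0, 0], "rot": [0, 0, 0]}, {"linear": [0, 0, 0], "rot": [0, 0, 0]}, {"linear": [0, 0, 0], "rot": [0, 0, 0]}, {"linear": [0, 0, 0], "rot": [0, 0, 0]}, {"linear": [0, 0, 0], "rot": [0, 0, 0]}, {"linear": [0, 0, 0], "rot": [0, 0, 0]}]' --grip 0.02 --grip_force 45

```text
clock: 3.27
position: [534.7, 12.4, 67.5]
eef_rot: [[-0.186, 0.982, 0.001], [0.982, 0.186, 0.0], [-0.0, 0.001, -1.0]]
contact_force: [5.5, 1.4, -2.6]
opening: 0.397
```

```bash
python3 -c "
from h import *
go((535.5,12.2,69.5))"
```

```text
t 3.27 pos [534.73  12.4   67.52] psi 100.74 q6 -22.0 open 35.0 F [ 5.52  1.43 -2.6 ] M [ 0.175 -0.69  -0.   ]
lin [-0.0003  0.0007 -0.002 ]
```

>>> step_arm --deltas '[{"linear": [0, 0.0006, 0], "rot": [0, 0, 0.3]}, {"linear": [0, 0.0006, 0], "rot": [0, 0, 0.6]}, {"linear": [0, 0.0006, 0], "rot": [0, 0, 0.9]}, {"linear": [0, 0.0006, 0], "rot": [0, 0, 0.9]}]'

```text
clock: 3.6
position: [534.9, 12.4, 67.5]
eef_rot: [[-0.092, 0.996, -0.0], [0.996, 0.092, -0.0], [-0.0, -0.0, -1.0]]
contact_force: [1.5, 0.3, 0.8]
opening: 0.394
```

```bash
python3 -c "
from h import *
go(None)"
```

```text
t 3.6 pos [534.86  12.42  67.5 ] psi 95.28 q6 -16.5 open 34.8 F [1.47 0.29 0.76] M [ 0.051 -0.203  0.026]
```

>>> step_arm --deltas '[{"linear": [0, 0, 0], "rot": [0, 0, 0.25]}, {"linear": [0, 0, 0], "rot": [0, 0, 0.5]}, {"linear": [0, 0, 0], "rot": [0, 0, 0.5]}]'

```text
clock: 3.85
position: [534.8, 12.4, 67.5]
eef_rot: [[-0.041, 0.999, -0.0], [0.999, 0.041, -0.0], [-0.0, -0.0, -1.0]]
contact_force: [1.6, 0.8, 0.7]
opening: 0.396
```

```bash
python3 -c "
from h import *
go(None)"
```

```text
t 3.85 pos [534.84  12.44  67.46] psi 92.35 q6 -13.6 open 34.9 F [1.57 0.79 0.68] M [ 0.095 -0.18   0.048]
```

>>> step_arm --deltas '[{"linear": [0, 0, 0], "rot": [0, 0, 0.25]}, {"linear": [0, 0, 0], "rot": [0, 0, 0.5]}, {"linear": [0, 0, 0], "rot": [0, 0, 0.5]}]'

```text
clock: 4.1
position: [534.9, 12.4, 67.5]
eef_rot: [[0.011, 1.0, 0.0], [1.0, -0.011, 0.0], [0.0, 0.0, -1.0]]
contact_force: [0.7, 0.5, 0.5]
opening: 0.394
```

```bash
python3 -c "
from h import *
go(None)"
```

```text
t 4.1 pos [534.85  12.42  67.48] psi 89.36 q6 -10.6 open 34.7 F [0.72 0.49 0.5 ] M [ 0.091 -0.226 -0.082]
```

>>> step_arm --deltas '[{"linear": [0, 0, 0], "rot": [0, 0, 0.25]}, {"linear": [0, 0, 0], "rot": [0, 0, 0.5]}, {"linear": [0, 0, 0], "rot": [0, 0, 0.5]}]'

```text
clock: 4.35
position: [534.9, 12.4, 67.5]
eef_rot: [[0.063, 0.998, 0.0], [0.998, -0.063, 0.0], [0.0, 0.0, -1.0]]
contact_force: [0.9, 0.9, 0.1]
opening: 0.398
```

```bash
python3 -c "
from h import *
go(None)"
```

```text
t 4.35 pos [534.87  12.42  67.47] psi 86.37 q6 -7.6 open 35.0 F [0.94 0.86 0.1 ] M [ 0.133 -0.227  0.072]
```

>>> step_arm --deltas '[{"linear": [0, 0, 0], "rot": [0, 0, 0.25]}, {"linear": [0, 0, 0], "rot": [0, 0, 0.5]}, {"linear": [0, 0, 0], "rot": [0, 0, 0.5]}]'

```text
clock: 4.6
position: [534.9, 12.4, 67.5]
eef_rot: [[0.115, 0.993, 0.0], [0.993, -0.115, 0.0], [0.0, 0.0, -1.0]]
contact_force: [1.2, 0.3, 1.2]
opening: 0.397
```

```bash
python3 -c "
from h import *
go(None)"
```

```text
t 4.6 pos [534.87  12.4   67.48] psi 83.38 q6 -4.6 open 35.0 F [1.19 0.28 1.16] M [-0.007 -0.096 -0.069]
```

>>> step_arm --deltas '[{"linear": [0, 0, 0], "rot": [0, 0, 0.25]}, {"linear": [0, 0, 0], "rot": [0, 0, 0.5]}, {"linear": [0, 0, 0], "rot": [0, 0, 0.5]}]'

```text
clock: 4.85
position: [534.9, 12.3, 67.5]
eef_rot: [[0.167, 0.986, 0.0], [0.986, -0.167, -0.0], [-0.0, 0.0, -1.0]]
contact_force: [1.8, 0.3, 1.1]
opening: 0.398
```

```bash
python3 -c "
from h import *
go(None)"
```

```text
t 4.85 pos [534.91  12.33  67.51] psi 80.39 q6 -1.6 open 35.1 F [1.82 0.26 1.06] M [ 0.    -0.264 -0.199]
```

```bash
cat >> h.py <<'E'
def st():
    o=telemetry.get_obs();R=np.array(o['eef_rot'])
    print('t',round(o['clock'],2),'psi',round(np.degrees(np.arctan2(R[1,0],R[0,0])),2),'Mz',round(o['wrist_torque'][2],3),'tau6',round(o['joint_efforts'][5],3),'F',np.round(o['contact_force'],1),'open',round(o['opening']*88.1,1))
E
python3 -c "from h import *
st()"
```

```text
t 4.85 psi 80.39 Mz -0.199 tau6 0.158 F [1.8 0.3 1.1] open 35.1
```

>>> step_arm --deltas '[{"linear": [0, 0, 0], "rot": [0, 0, 0]}, {"linear": [0, 0, 0], "rot": [0, 0, 0]}]'

```text
clock: 5.02
position: [534.9, 12.3, 67.5]
eef_rot: [[0.166, 0.986, 0.0], [0.986, -0.166, -0.0], [-0.0, 0.0, -1.0]]
contact_force: [1.2, 0.2, 0.1]
opening: 0.399
```

```bash
python3 -c "from h import *
st()"
```

```text
t 5.02 psi 80.42 Mz -0.095 tau6 -0.173 F [1.2 0.2 0.1] open 35.1
```

>>> step_arm --deltas '[{"linear": [0, 0, 0], "rot": [0, 0, 0]}]'

```text
clock: 5.1
position: [534.9, 12.3, 67.5]
eef_rot: [[0.167, 0.986, 0.0], [0.986, -0.167, -0.0], [-0.0, 0.0, -1.0]]
contact_force: [1.5, 0.1, 0.7]
opening: 0.394
```

```bash
python3 -c "from h import *
st()"
```

```text
t 5.1 psi 80.39 Mz -0.182 tau6 -0.18 F [1.5 0.1 0.7] open 34.7
```

>>> step_arm --deltas '[{"linear": [0, 0, 0], "rot": [0, 0, 0.5]}, {"linear": [0, 0, 0], "rot": [0, 0, 0.5]}, {"linear": [0, 0, 0], "rot": [0, 0, 0.5]}, {"linear": [0, 0, 0], "rot": [0, 0, 0.5]}]'

```text
clock: 5.43
position: [534.9, 12.5, 67.5]
eef_rot: [[0.217, 0.976, 0.0], [0.976, -0.217, -0.0], [0.0, 0.0, -1.0]]
contact_force: [2.6, 1.1, 1.3]
opening: 0.397
```

```bash
python3 -c "from h import *
st()"
```

```text
t 5.43 psi 77.44 Mz 0.044 tau6 0.065 F [2.6 1.1 1.3] open 34.9
```

>>> step_arm --deltas '[{"linear": [0, 0, 0], "rot": [0, 0, 0.5]}, {"linear": [0, 0, 0], "rot": [0, 0, 0.5]}, {"linear": [0, 0, 0], "rot": [0, 0, 0.5]}, {"linear": [0, 0, 0], "rot": [0, 0, 0.5]}]'

```text
clock: 5.77
position: [534.9, 12.4, 67.5]
eef_rot: [[0.268, 0.963, 0.0], [0.963, -0.268, 0.0], [0.0, 0.0, -1.0]]
contact_force: [2.7, 1.1, 1.1]
opening: 0.399
```

```bash
python3 -c "from h import *
st()"
```

```text
t 5.77 psi 74.43 Mz 0.022 tau6 0.043 F [2.7 1.1 1.1] open 35.1
```

>>> step_arm --deltas '[{"linear": [0, 0, 0], "rot": [0, 0, 0.5]}, {"linear": [0, 0, 0], "rot": [0, 0, 0.5]}, {"linear": [0, 0, 0], "rot": [0, 0, 0.5]}, {"linear": [0, 0, 0], "rot": [0, 0, 0.5]}]'

```text
clock: 6.1
position: [534.9, 12.4, 67.5]
eef_rot: [[0.318, 0.948, 0.0], [0.948, -0.318, -0.0], [0.0, 0.0, -1.0]]
contact_force: [2.9, 1.2, 2.4]
opening: 0.398
```

```bash
python3 -c "from h import *
st()"
```

```text
t 6.1 psi 71.43 Mz 0.017 tau6 -0.0 F [2.9 1.2 2.4] open 35.1
```

>>> step_arm --deltas '[{"linear": [0, 0, 0], "rot": [0, 0, 0.5]}, {"linear": [0, 0, 0], "rot": [0, 0, 0.5]}, {"linear": [0, 0, 0], "rot": [0, 0, 0.5]}, {"linear": [0, 0, 0], "rot": [0, 0, 0.5]}]'

```text
clock: 6.43
position: [534.9, 12.4, 67.5]
eef_rot: [[0.367, 0.93, 0.0], [0.93, -0.367, -0.0], [0.0, 0.0, -1.0]]
contact_force: [2.2, 0.8, 1.6]
opening: 0.398
```

```bash
python3 -c "from h import *
st()"
```

```text
t 6.43 psi 68.44 Mz 0.029 tau6 0.028 F [2.2 0.8 1.6] open 35.1
```

>>> step_arm --deltas '[{"linear": [0, 0, 0], "rot": [0, 0, 0.5]}, {"linear": [0, 0, 0], "rot": [0, 0, 0.5]}, {"linear": [0, 0, 0], "rot": [0, 0, 0.5]}, {"linear": [0, 0, 0], "rot": [0, 0, 0.5]}]'

```text
clock: 6.77
position: [534.9, 12.4, 67.5]
eef_rot: [[0.416, 0.909, 0.0], [0.909, -0.416, -0.0], [0.0, 0.0, -1.0]]
contact_force: [2.5, 0.1, 1.9]
opening: 0.397
```

```bash
python3 -c "from h import *
st()"
```

```text
t 6.77 psi 65.43 Mz -0.021 tau6 -0.052 F [2.5 0.1 1.9] open 35.0
```

>>> step_arm --deltas '[{"linear": [0, 0, 0], "rot": [0, 0, 0.5]}, {"linear": [0, 0, 0], "rot": [0, 0, 0.5]}, {"linear": [0, 0, 0], "rot": [0, 0, 0.5]}, {"linear": [0, 0, 0], "rot": [0, 0, 0.5]}]'

```text
clock: 7.1
position: [534.9, 12.4, 67.5]
eef_rot: [[0.463, 0.887, 0.0], [0.887, -0.463, -0.0], [0.0, 0.0, -1.0]]
contact_force: [3.8, -0.1, 1.0]
opening: 0.399
```

```bash
python3 -c "from h import *
st()"
```

```text
t 7.1 psi 62.44 Mz -0.104 tau6 -0.039 F [ 3.8 -0.1  1. ] open 35.1
```

>>> step_arm --deltas '[{"linear": [0, 0, 0], "rot": [0, 0, 0.5]}, {"linear": [0, 0, 0], "rot": [0, 0, 1.0]}, {"linear": [0, 0, 0], "rot": [0, 0, 1.5]}, {"linear": [0, 0, 0], "rot": [0, 0, 1.5]}]'

```text
clock: 7.43
position: [534.9, 12.4, 67.5]
eef_rot: [[0.597, 0.802, 0.0], [0.802, -0.597, -0.0], [0.0, 0.0, -1.0]]
contact_force: [2.9, 0.3, 2.9]
opening: 0.395
```

```bash
python3 -c "from h import *
st()"
```

```text
t 7.43 psi 53.32 Mz 0.039 tau6 0.746 F [2.9 0.3 2.9] open 34.8
```

>>> step_arm --deltas '[{"linear": [0, 0, 0], "rot": [0, 0, 0.25]}, {"linear": [0, 0, 0], "rot": [0, 0, 0.25]}, {"linear": [0, 0, 0], "rot": [0, 0, 0.25]}]'

```text
clock: 7.68
position: [534.9, 12.4, 67.5]
eef_rot: [[0.616, 0.788, 0.0], [0.788, -0.616, -0.0], [0.0, 0.0, -1.0]]
contact_force: [3.7, 0.4, 1.9]
opening: 0.397
```

```bash
python3 -c "from h import *
st()"
```

```text
t 7.68 psi 51.97 Mz -0.01 tau6 0.087 F [3.7 0.4 1.9] open 35.0
```

>>> step_arm --deltas '[{"linear": [0, 0, 0], "rot": [0, 0, 0.25]}, {"linear": [0, 0, 0], "rot": [0, 0, 0.25]}, {"linear": [0, 0, 0], "rot": [0, 0, 0.25]}]'

```text
clock: 7.93
position: [535.0, 12.4, 67.5]
eef_rot: [[0.637, 0.771, 0.0], [0.771, -0.637, -0.0], [0.0, 0.0, -1.0]]
contact_force: [3.1, 0.3, 1.9]
opening: 0.393
```

```bash
python3 -c "from h import *
st()"
```

```text
t 7.93 psi 50.44 Mz 0.011 tau6 0.088 F [3.1 0.3 1.9] open 34.6
```

>>> step_arm --deltas '[{"linear": [0, 0, 0], "rot": [0, 0, 0.25]}, {"linear": [0, 0, 0], "rot": [0, 0, 0.25]}, {"linear": [0, 0, 0], "rot": [0, 0, 0.25]}]'

```text
clock: 8.18
position: [535.0, 12.3, 67.5]
eef_rot: [[0.657, 0.754, 0.0], [0.754, -0.657, -0.0], [0.0, 0.0, -1.0]]
contact_force: [4.3, -0.7, 1.3]
opening: 0.398
```

```bash
python3 -c "from h import *
st()"
```

```text
t 8.18 psi 48.92 Mz -0.048 tau6 0.016 F [ 4.3 -0.7  1.3] open 35.1
```

>>> step_arm --deltas '[{"linear": [0, 0, 0], "rot": [0, 0, 0.25]}, {"linear": [0, 0, 0], "rot": [0, 0, 0.25]}, {"linear": [0, 0, 0], "rot": [0, 0, 0.25]}]'

```text
clock: 8.43
position: [535.0, 12.3, 67.5]
eef_rot: [[0.677, 0.736, 0.0], [0.736, -0.677, -0.0], [0.0, 0.0, -1.0]]
contact_force: [4.2, -1.1, 1.1]
opening: 0.395
```

```bash
python3 -c "from h import *
st()"
```

```text
t 8.43 psi 47.41 Mz -0.14 tau6 -0.037 F [ 4.2 -1.1  1.1] open 34.8
```

>>> step_arm --deltas '[{"linear": [0, 0, 0], "rot": [0, 0, 0.25]}, {"linear": [0, 0, 0], "rot": [0, 0, 0.25]}, {"linear": [0, 0, 0], "rot": [0, 0, 0.25]}]'

```text
clock: 8.68
position: [535.0, 12.3, 67.5]
eef_rot: [[0.696, 0.718, 0.0], [0.718, -0.696, -0.0], [0.0, 0.0, -1.0]]
contact_force: [3.7, -1.7, 1.1]
opening: 0.396
```

```bash
python3 -c "from h import *
st()"
```

```text
t 8.68 psi 45.89 Mz -0.193 tau6 -0.166 F [ 3.7 -1.7  1.1] open 34.9
```

>>> step_arm --deltas '[{"linear": [0, 0, 0], "rot": [0, 0, 0.2]}, {"linear": [0, 0, 0], "rot": [0, 0, 0.2]}, {"linear": [0, 0, 0], "rot": [0, 0, 0.2]}]'

```text
clock: 8.93
position: [534.9, 12.3, 67.5]
eef_rot: [[0.712, 0.702, 0.0], [0.702, -0.712, -0.0], [0.0, 0.0, -1.0]]
contact_force: [4.4, -2.1, 0.6]
opening: 0.395
```

```bash
python3 -c "from h import *
st()"
```

```text
t 8.93 psi 44.62 Mz -0.177 tau6 -0.146 F [ 4.4 -2.1  0.6] open 34.8
```

>>> step_arm --deltas '[{"linear": [0, 0, 0], "rot": [0, 0, 0.2]}, {"linear": [0, 0, 0], "rot": [0, 0, 0.2]}, {"linear": [0, 0, 0], "rot": [0, 0, 0.2]}]'

```text
clock: 9.18
position: [535.0, 12.3, 67.5]
eef_rot: [[0.726, 0.688, 0.0], [0.688, -0.726, -0.0], [0.0, 0.0, -1.0]]
contact_force: [5.1, -1.0, 0.8]
opening: 0.397
```

```bash
python3 -c "from h import *
st()"
```

```text
t 9.18 psi 43.43 Mz -0.102 tau6 -0.073 F [ 5.1 -1.   0.8] open 35.0
```

>>> step_arm --deltas '[{"linear": [0, 0, 0], "rot": [0, 0, 0.2]}, {"linear": [0, 0, 0], "rot": [0, 0, 0.2]}, {"linear": [0, 0, 0], "rot": [0, 0, 0.2]}]'

```text
clock: 9.43
position: [535.0, 12.4, 67.5]
eef_rot: [[0.741, 0.672, 0.0], [0.672, -0.741, -0.0], [0.0, 0.0, -1.0]]
contact_force: [4.8, -1.7, 0.2]
opening: 0.392
```

```bash
python3 -c "from h import *
st()"
```

```text
t 9.43 psi 42.22 Mz -0.046 tau6 0.022 F [ 4.8 -1.7  0.2] open 34.5
```

>>> step_arm --deltas '[{"linear": [0, 0, 0], "rot": [0, 0, 0.2]}, {"linear": [0, 0, 0], "rot": [0, 0, 0.2]}, {"linear": [0, 0, 0], "rot": [0, 0, 0.2]}]'

```text
clock: 9.68
position: [535.0, 12.4, 67.4]
eef_rot: [[0.754, 0.656, 0.0], [0.656, -0.754, -0.0], [0.0, 0.0, -1.0]]
contact_force: [4.9, -2.4, 1.2]
opening: 0.397
```

```bash
python3 -c "from h import *
st()"
```

```text
t 9.68 psi 41.02 Mz -0.057 tau6 0.059 F [ 4.9 -2.4  1.2] open 35.0
```

>>> step_arm --deltas '[{"linear": [0, 0, 0], "rot": [0, 0, 0.2]}, {"linear": [0, 0, 0], "rot": [0, 0, 0.2]}, {"linear": [0, 0, 0], "rot": [0, 0, 0.2]}]'

```text
clock: 9.93
position: [535.0, 12.4, 67.5]
eef_rot: [[0.768, 0.641, 0.0], [0.641, -0.768, -0.0], [0.0, 0.0, -1.0]]
contact_force: [4.7, -1.6, 1.5]
opening: 0.397
```

```bash
python3 -c "from h import *
st()"
```

```text
t 9.93 psi 39.84 Mz 0.16 tau6 0.181 F [ 4.7 -1.6  1.5] open 35.0
```

>>> step_arm --deltas '[{"linear": [0, 0, 0], "rot": [0, 0, 0.1]}, {"linear": [0, 0, 0], "rot": [0, 0, 0.1]}]'

```text
clock: 10.1
position: [534.9, 12.4, 67.4]
eef_rot: [[0.775, 0.632, 0.0], [0.632, -0.775, -0.0], [0.0, 0.0, -1.0]]
contact_force: [5.3, -1.2, 0.6]
opening: 0.397
```

```bash
python3 -c "from h import *
st()"
```

```text
t 10.1 psi 39.23 Mz 0.239 tau6 0.344 F [ 5.3 -1.2  0.6] open 35.0
```

>>> step_arm --deltas '[{"linear": [0, 0, 0], "rot": [0, 0, 0.1]}, {"linear": [0, 0, 0], "rot": [0, 0, 0.1]}]'

```text
clock: 10.27
position: [534.9, 12.4, 67.5]
eef_rot: [[0.781, 0.624, 0.0], [0.624, -0.781, -0.0], [0.0, 0.0, -1.0]]
contact_force: [5.3, -1.4, 0.7]
opening: 0.4
```

```bash
python3 -c "from h import *
st()"
```

```text
t 10.27 psi 38.64 Mz 0.285 tau6 0.425 F [ 5.3 -1.4  0.7] open 35.2
```

>>> step_arm --deltas '[{"linear": [0, 0, 0], "rot": [0, 0, 0]}]'

```text
clock: 10.35
position: [535.0, 12.4, 67.5]
eef_rot: [[0.781, 0.625, 0.0], [0.625, -0.781, -0.0], [0.0, 0.001, -1.0]]
contact_force: [4.9, -0.4, 2.5]
opening: 0.398
```

```bash
python3 -c "from h import *
st()"
```

```text
t 10.35 psi 38.67 Mz 0.28 tau6 0.325 F [ 4.9 -0.4  2.5] open 35.1
```

>>> step_arm --deltas '[{"linear": [0, 0, 0], "rot": [0, 0, 0.08]}, {"linear": [0, 0, 0], "rot": [0, 0, 0.08]}]'

```text
clock: 10.52
position: [535.0, 12.4, 67.5]
eef_rot: [[0.786, 0.618, 0.0], [0.618, -0.786, -0.0], [0.0, 0.001, -1.0]]
contact_force: [5.3, -1.4, 0.8]
opening: 0.396
```

```bash
python3 -c "from h import *
st()"
```

```text
t 10.52 psi 38.18 Mz 0.389 tau6 0.462 F [ 5.3 -1.4  0.8] open 34.9
```

>>> step_arm --deltas '[{"linear": [0, 0, 0], "rot": [0, 0, 0]}, {"linear": [0, 0, 0], "rot": [0, 0, -0.5]}, {"linear": [0, 0, 0], "rot": [0, 0, -1.0]}, {"linear": [0, 0, 0], "rot": [0, 0, -1.5]}, {"linear": [0, 0, 0], "rot": [0, 0, -2]}, {"linear": [0, 0, 0], "rot": [0, 0, -2]}]'

```text
clock: 11.02
position: [534.9, 12.4, 67.4]
eef_rot: [[0.639, 0.769, 0.0], [0.769, -0.639, -0.0], [0.0, 0.0, -1.0]]
contact_force: [6.2, -1.3, 0.9]
opening: 0.394
```

```bash
python3 -c "from h import *
st()"
```

```text
t 11.02 psi 50.26 Mz 0.033 tau6 -0.746 F [ 6.2 -1.3  0.9] open 34.7
```

>>> step_arm --deltas '[{"linear": [0, 0, 0], "rot": [0, 0, -0.5]}, {"linear": [0, 0, 0], "rot": [0, 0, -0.5]}, {"linear": [0, 0, 0], "rot": [0, 0, -0.5]}]'

```text
clock: 11.27
position: [534.9, 12.4, 67.5]
eef_rot: [[0.601, 0.799, 0.0], [0.799, -0.601, -0.0], [0.0, 0.0, -1.0]]
contact_force: [4.6, -0.8, 1.8]
opening: 0.393
```

```bash
python3 -c "from h import *
st()"
```

```text
t 11.27 psi 53.04 Mz 0.112 tau6 0.001 F [ 4.6 -0.8  1.8] open 34.6
```

>>> step_arm --deltas '[{"linear": [0, 0, 0], "rot": [0, 0, -0.5]}, {"linear": [0, 0, 0], "rot": [0, 0, -0.5]}, {"linear": [0, 0, 0], "rot": [0, 0, -0.5]}]'

```text
clock: 11.52
position: [534.9, 12.5, 67.5]
eef_rot: [[0.559, 0.829, 0.0], [0.829, -0.559, -0.0], [0.0, 0.0, -1.0]]
contact_force: [4.4, -1.0, 1.6]
opening: 0.399
```

```bash
python3 -c "from h import *
st()"
```

```text
t 11.52 psi 56.02 Mz 0.223 tau6 0.1 F [ 4.4 -1.   1.6] open 35.1
```

>>> step_arm --deltas '[{"linear": [0, 0, 0], "rot": [0, 0, -0.5]}, {"linear": [0, 0, 0], "rot": [0, 0, -0.5]}, {"linear": [0, 0, 0], "rot": [0, 0, -0.5]}]'

```text
clock: 11.77
position: [534.9, 12.4, 67.5]
eef_rot: [[0.515, 0.857, 0.0], [0.857, -0.515, -0.0], [0.0, 0.0, -1.0]]
contact_force: [5.4, -1.2, 1.6]
opening: 0.396
```

```bash
python3 -c "from h import *
st()"
```

```text
t 11.77 psi 59.0 Mz 0.002 tau6 -0.05 F [ 5.4 -1.2  1.6] open 34.9
```

>>> step_arm --deltas '[{"linear": [0, 0, 0], "rot": [0, 0, -0.5]}, {"linear": [0, 0, 0], "rot": [0, 0, -0.5]}, {"linear": [0, 0, 0], "rot": [0, 0, -0.5]}]'

```text
clock: 12.02
position: [534.9, 12.4, 67.5]
eef_rot: [[0.47, 0.883, 0.0], [0.883, -0.47, 0.0], [0.0, 0.0, -1.0]]
contact_force: [5.7, -0.7, 0.9]
opening: 0.395
```

```bash
python3 -c "from h import *
st()"
```

```text
t 12.02 psi 61.97 Mz -0.131 tau6 -0.197 F [ 5.7 -0.7  0.9] open 34.8
```

>>> step_arm --deltas '[{"linear": [0, 0, 0], "rot": [0, 0, -0.5]}, {"linear": [0, 0, 0], "rot": [0, 0, -0.5]}, {"linear": [0, 0, 0], "rot": [0, 0, -0.5]}]'

```text
clock: 12.27
position: [534.9, 12.4, 67.4]
eef_rot: [[0.423, 0.906, 0.0], [0.906, -0.423, -0.0], [0.0, 0.0, -1.0]]
contact_force: [5.3, -0.5, 1.4]
opening: 0.396
```

```bash
python3 -c "from h import *
st()"
```

```text
t 12.27 psi 64.95 Mz -0.063 tau6 -0.202 F [ 5.3 -0.5  1.4] open 34.9
```

>>> step_arm --deltas '[{"linear": [0, 0, 0], "rot": [0, 0, -0.8]}, {"linear": [0, 0, 0], "rot": [0, 0, -1.6]}, {"linear": [0, 0, 0], "rot": [0, 0, -2.4]}, {"linear": [0, 0, 0], "rot": [0, 0, -3.2]}, {"linear": [0, 0, 0], "rot": [0, 0, -4.0]}, {"linear": [0, 0, 0], "rot": [0, 0, -4.8]}, {"linear": [0, 0, 0], "rot": [0, 0, -5.6]}, {"linear": [0, 0, 0], "rot": [0, 0, -6.2]}, {"linear": [0, 0, 0], "rot": [0, 0, -6.5]}, {"linear": [0, 0, 0], "rot": [0, 0, -6.5]}]'

```text
clock: 13.1
position: [534.7, 12.5, 67.5]
eef_rot: [[-0.243, 0.97, -0.0], [0.97, 0.243, 0.0], [0.0, -0.0, -1.0]]
contact_force: [3.0, -0.4, 2.4]
opening: 0.392
```

```bash
python3 -c "from h import *
st()"
```

```text
t 13.1 psi 104.05 Mz 0.06 tau6 -0.482 F [ 3.  -0.4  2.4] open 34.6
```

>>> step_arm --deltas '[{"linear": [0, 0, 0], "rot": [0, 0, -0.5]}, {"linear": [0, 0, 0], "rot": [0, 0, -0.5]}, {"linear": [0, 0, 0], "rot": [0, 0, -0.5]}]'

```text
clock: 13.35
position: [534.7, 12.4, 67.4]
eef_rot: [[-0.292, 0.956, -0.0], [0.956, 0.292, -0.0], [0.0, -0.0, -1.0]]
contact_force: [3.1, -1.8, 3.6]
opening: 0.392
```

```bash
python3 -c "from h import *
st()"
```

```text
t 13.35 psi 106.97 Mz 0.026 tau6 -0.111 F [ 3.1 -1.8  3.6] open 34.5
```

>>> step_arm --deltas '[{"linear": [0, 0, 0], "rot": [0, 0, -0.5]}, {"linear": [0, 0, 0], "rot": [0, 0, -0.5]}, {"linear": [0, 0, 0], "rot": [0, 0, -0.5]}]'

```text
clock: 13.6
position: [534.7, 12.5, 67.4]
eef_rot: [[-0.342, 0.94, -0.0], [0.94, 0.342, 0.0], [0.0, -0.0, -1.0]]
contact_force: [2.7, -0.5, 3.4]
opening: 0.394
```

```bash
python3 -c "from h import *
st()"
```

```text
t 13.6 psi 110.01 Mz 0.195 tau6 0.067 F [ 2.7 -0.5  3.4] open 34.8
```

>>> step_arm --deltas '[{"linear": [0, 0, 0], "rot": [0, 0, -0.4]}, {"linear": [0, 0, 0], "rot": [0, 0, -0.4]}, {"linear": [0, 0, 0], "rot": [0, 0, -0.4]}]'

```text
clock: 13.85
position: [534.8, 12.5, 67.5]
eef_rot: [[-0.381, 0.924, -0.0], [0.924, 0.381, 0.0], [0.0, -0.0, -1.0]]
contact_force: [2.5, -0.5, 3.8]
opening: 0.398
```

```bash
python3 -c "from h import *
st()"
```

```text
t 13.85 psi 112.41 Mz 0.079 tau6 -0.023 F [ 2.5 -0.5  3.8] open 35.0
```

>>> step_arm --deltas '[{"linear": [0, 0, 0], "rot": [0, 0, -0.12]}, {"linear": [0, 0, 0], "rot": [0, 0, -0.12]}, {"linear": [0, 0, 0], "rot": [0, 0, -0.12]}, {"linear": [0, 0, 0], "rot": [0, 0, -0.12]}, {"linear": [0, 0, 0], "rot": [0, 0, -0.12]}]'

```text
clock: 14.27
position: [534.8, 12.4, 67.4]
eef_rot: [[-0.395, 0.919, -0.0], [0.919, 0.395, 0.0], [0.0, -0.0, -1.0]]
contact_force: [2.1, -0.4, 4.1]
opening: 0.398
```

```bash
python3 -c "from h import *
st()"
```

```text
t 14.27 psi 113.26 Mz -0.034 tau6 0.017 F [ 2.1 -0.4  4.1] open 35.0
```

>>> step_arm --deltas '[{"linear": [0, 0, 0], "rot": [0, 0, 0]}, {"linear": [0, 0, 0], "rot": [0, 0, 0]}, {"linear": [0, 0, 0], "rot": [0, 0, 0]}, {"linear": [0, 0, 0], "rot": [0, 0, 0]}, {"linear": [0, 0, 0], "rot": [0, 0, 0]}, {"linear": [0, 0, 0], "rot": [0, 0, 0]}]' --grip 0.06

```text
clock: 14.77
position: [534.7, 12.4, 67.3]
eef_rot: [[-0.395, 0.919, -0.0], [0.919, 0.395, 0.0], [0.0, -0.0, -1.0]]
contact_force: [0.5, -0.5, 0.1]
opening: 0.682
```

```bash
python3 -c "from h import *
snap('wrist','w4'); go((445.2,193,150))"
```

```text
t 14.82 pos [534.74  12.43  67.32] psi 113.28 q6 -34.5 open 59.8 F [0.34 0.18 0.81] M [-0.053 -0.13   0.042]
lin [ 0.2013 -0.0109 -0.0826]
```

View pics/w4.png

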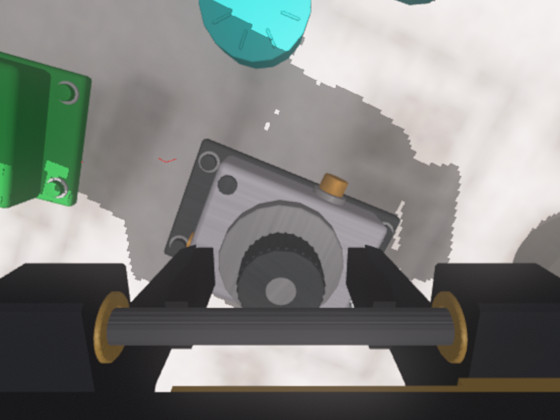

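>>> step_arm --deltas '[{"linear": [0, 0, -0.035], "rot": [0, 0, 0]}, {"linear": [0, 0, -0.07], "rot": [0, 0, 0]}, {"linear": [0.03, -0.002, -0.083], "rot": [0, 0, 0]}, {"linear": [0.06, -0.004, -0.083], "rot": [0, 0, 0]}, {"linear": [0.1, -0.006, -0.083], "rot": [0, 0, 0]}, {"linear": [0.14, -0.008, -0.083], "rot": [0, 0, 0]}, {"linear": [0.18, -0.01, -0.083], "rot": [0, 0, 0]}, {"linear": [0.188, -0.011, -0.083], "rot": [0, 0, 0]}, {"linear": [0.188, -0.011, -0.083], "rot": [0, 0, 0]}, {"linear": [0.188, -0.011, -0.083], "rot": [0, 0, 0]}]'

```text
clock: 15.65
position: [450.7, 180.6, 150.5]
eef_rot: [[-0.396, 0.918, 0.0], [0.918, 0.396, -0.0], [-0.0, 0.0, -1.0]]
contact_force: [0.2, -0.6, 0.1]
opening: 0.682
```

```bash
python3 -c "from h import *
c=snap('wrist','w5'); go((445.2,193,150)); print(proj(c,(445.2,193,29)))"
```

```text
t 15.7 pos [451.03 179.99 150.46] psi 113.25 q6 -15.3 open 60.0 F [ 0.17 -0.26  0.15] M [-0.036 -0.072  0.027]
lin [ 0.0143 -0.0002  0.0005]
(np.float64(279.38275829740974), np.float64(187.2873634882418))
```

View pics/w5.png

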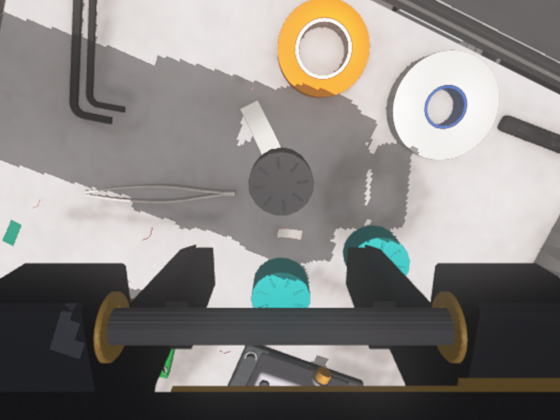

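```bash
python3 -c "from h import *
crop('w5',220,340,120,240,6,'w5c')"
```

```text
(no output)
```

View pics/w5c.png

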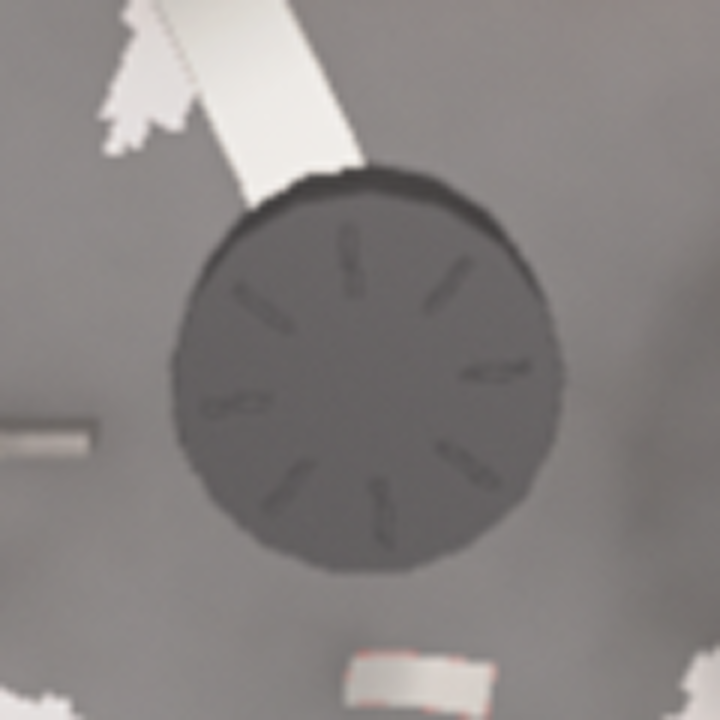

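```bash
python3 -c "from h import *
c=np.load('pics/w5.npz'); p=ray(c,281.1,184,29);print(p); go((p[0],p[1],80))"
```

```text
[445.37352571 195.68420444  29.        ]
t 15.7 pos [451.03 179.99 150.46] psi 113.25 q6 -15.3 open 60.0 F [ 0.17 -0.26  0.15] M [-0.036 -0.072  0.027]
lin [0.0167 0.001  0.0705]
```

>>> step_arm --deltas '[{"linear": [0.0165, 0.001, 0.02], "rot": [0, 0, 1.1]}, {"linear": [0.0165, 0.001, 0.05], "rot": [0, 0, 2.2]}, {"linear": [0.0165, 0.001, 0.07], "rot": [0, 0, 3.3]}, {"linear": [0.0165, 0.001, 0.07], "rot": [0, 0, 4.4]}, {"linear": [0.0165, 0.001, 0.07], "rot": [0, 0, 5.5]}, {"linear": [0.0165, 0.001, 0.07], "rot": [0, 0, 6.5]}, {"linear": [0.0165, 0.001, 0.07], "rot": [0, 0, 6.5]}, {"linear": [0.0165, 0.001, 0.07], "rot": [0, 0, 6.5]}]'

```text
clock: 16.37
position: [445.5, 195.3, 80.3]
eef_rot: [[0.27, 0.963, 0.0], [0.963, -0.27, -0.0], [-0.0, 0.0, -1.0]]
contact_force: [-1.0, -0.3, 0.1]
opening: 0.678
```

```bash
python3 -c "from h import *
c=snap('wrist','w6'); go((445.4,195.5,80)); print(proj(c,(445.4,195.5,29)))"
```

```text
t 16.42 pos [445.36 195.51  80.39] psi 74.39 q6 25.5 open 59.9 F [-0.09 -0.45  0.12] M [-0.06  -0.033  0.003]
lin [0.     0.     0.0004]
(np.float64(279.12194922042255), np.float64(241.962580894386))
```

View pics/w6.png

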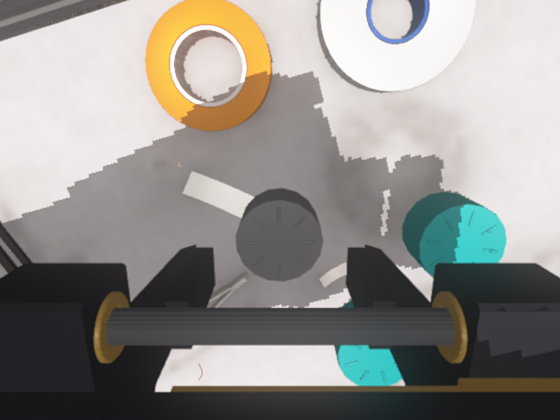

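>>> step_arm --deltas '[{"linear": [0, 0, 0.03], "rot": [0, 0, 0]}, {"linear": [0, 0, 0.05], "rot": [0, 0, 0]}, {"linear": [0, 0, 0.05], "rot": [0, 0, 0]}, {"linear": [0, 0, 0.05], "rot": [0, 0, 0]}]'

```text
clock: 16.75
position: [444.8, 196.0, 30.3]
eef_rot: [[0.27, 0.963, -0.002], [0.963, -0.27, -0.0], [-0.001, -0.001, -1.0]]
contact_force: [0.1, 0.0, 0.6]
opening: 0.682
```

>>> step_arm --deltas '[{"linear": [0, 0, 0], "rot": [0, 0, 0]}, {"linear": [0, 0, 0], "rot": [0, 0, 0]}, {"linear": [0, 0, 0], "rot": [0, 0, 0]}, {"linear": [0, 0, 0], "rot": [0, 0, 0]}, {"linear": [0, 0, 0], "rot": [0, 0, 0]}]' --grip 0.035 --grip_force 12

```text
clock: 17.17
position: [445.5, 196.4, 31.6]
eef_rot: [[0.271, 0.963, 0.002], [0.963, -0.271, 0.0], [0.001, 0.002, -1.0]]
contact_force: [-0.7, -0.8, 6.5]
opening: 0.521
```

```bash
python3 -c "from h import *
c=snap('wrist','w7'); go((445.4,195.5,80)); print(proj(c,(445.4,195.5,29)))"
```

```text
t 17.22 pos [445.56 196.4   31.55] psi 74.3 q6 25.7 open 45.9 F [-1.45 -1.31  7.81] M [-0.195  0.071  0.043]
lin [-0.0009  0.0002 -0.0484]
(np.float64(279.55965434732855), np.float64(290.0999177461481))
```

View pics/w7.png

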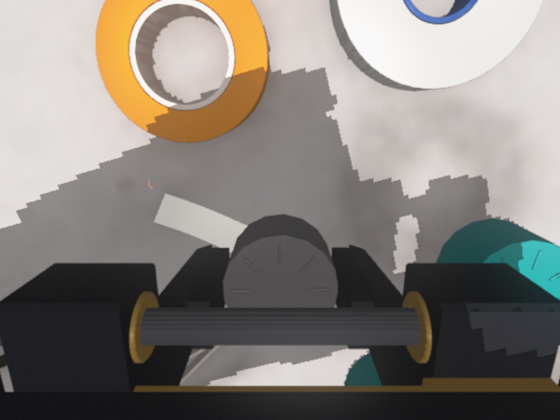

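>>> step_arm --deltas '[{"linear": [0, 0, -0.02], "rot": [0, 0, 0]}, {"linear": [0, 0, -0.05], "rot": [0, 0, 0]}, {"linear": [0, 0, -0.08], "rot": [0, 0, 0]}, {"linear": [0, 0, -0.11], "rot": [0, 0, 0]}, {"linear": [0, 0, -0.12], "rot": [0, 0, 0]}, {"linear": [0, 0, -0.12], "rot": [0, 0, 0]}]'

```text
clock: 17.72
position: [445.8, 196.6, 152.7]
eef_rot: [[0.271, 0.963, 0.005], [0.963, -0.271, 0.001], [0.002, 0.005, -1.0]]
contact_force: [0.1, -0.4, -0.1]
opening: 0.52
```

```bash
python3 -c "from h import *
c=snap('wrist','w8'); snap('side','s8');go((535.1,12.3,150))"
```

```text
t 17.82 pos [444.36 196.24 149.48] psi 74.28 q6 25.7 open 45.9 F [-0.02  0.53  0.26] M [-0.003  0.004 -0.017]
lin [-0.1525  0.1372 -0.0006]
```

View pics/s8.png

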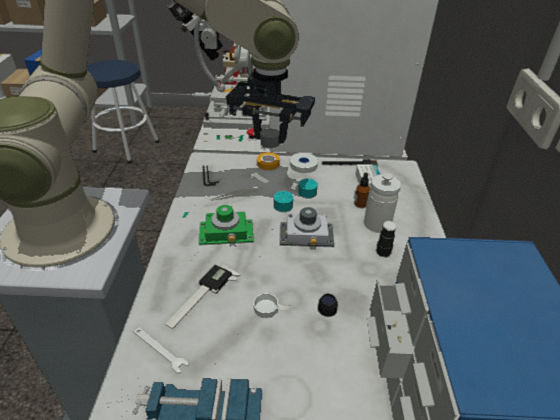

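View pics/w8.png

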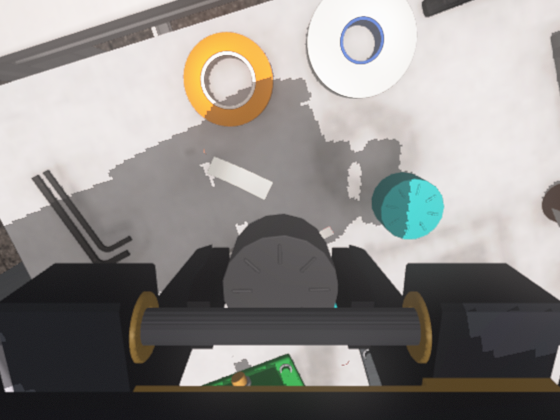

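```bash
python3 -c "from h import *
c=np.load('pics/w8.npz');print(ray(c,280,289,147.5)); crop('w8',210,350,200,320,5,'w8c')"
```

```text
[445.56453369 194.66955709 147.5       ]
```

View pics/w8c.png

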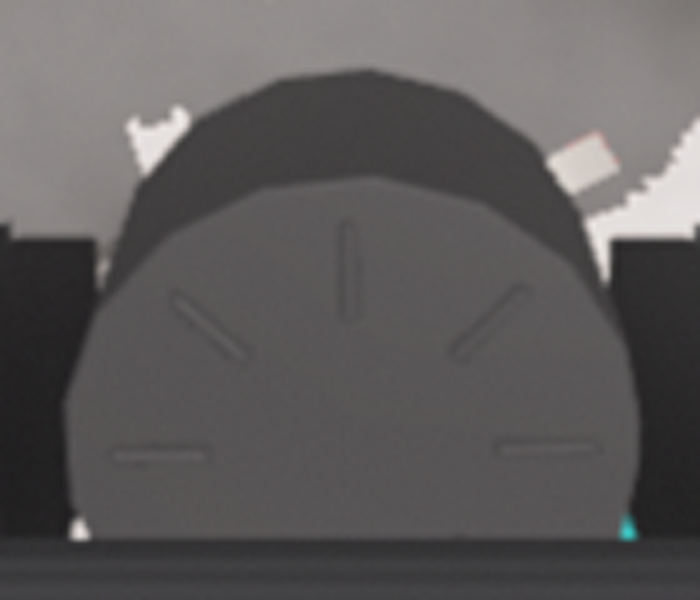

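>>> step_arm --deltas '[{"linear": [-0.02, 0.018, 0], "rot": [0, 0, 0]}, {"linear": [-0.045, 0.04, 0], "rot": [0, 0, 0]}, {"linear": [-0.07, 0.063, 0], "rot": [0, 0, 0]}, {"linear": [-0.095, 0.086, 0], "rot": [0, 0, 0]}, {"linear": [-0.12, 0.108, 0], "rot": [0, 0, 0]}, {"linear": [-0.14, 0.126, 0], "rot": [0, 0, 0]}, {"linear": [-0.1525, 0.137, 0], "rot": [0, 0, 0]}, {"linear": [-0.1525, 0.137, 0], "rot": [0, 0, 0]}, {"linear": [-0.1525, 0.137, 0], "rot": [0, 0, 0]}, {"linear": [-0.1525, 0.137, 0], "rot": [0, 0, 0]}]'

```text
clock: 18.65
position: [534.5, 13.3, 149.2]
eef_rot: [[0.27, 0.963, -0.002], [0.963, -0.27, 0.001], [-0.0, -0.003, -1.0]]
contact_force: [0.5, -0.1, 0.2]
opening: 0.518
```

```bash
python3 -c "from h import *
go((535.1,12.3,110))"
```

```text
t 18.65 pos [534.54  13.27 149.18] psi 74.31 q6 4.5 open 45.7 F [ 0.54 -0.13  0.22] M [-0.003 -0.1   -0.007]
lin [-0.0008  0.0009  0.0392]
```

>>> step_arm --deltas '[{"linear": [0, 0.0006, 0.02], "rot": [0, 0, 0]}, {"linear": [0, 0.0006, 0.042], "rot": [0, 0, 0]}, {"linear": [0, 0.0006, 0.042], "rot": [0, 0, 0]}, {"linear": [0, 0.0006, 0.042], "rot": [0, 0, 0]}, {"linear": [0, 0.0006, 0.042], "rot": [0, 0, 0]}]'

```text
clock: 19.07
position: [536.2, 12.8, 109.3]
eef_rot: [[0.27, 0.963, 0.001], [0.963, -0.27, -0.0], [0.0, 0.001, -1.0]]
contact_force: [1.0, 0.8, -0.8]
opening: 0.519
```

```bash
python3 -c "from h import *
c=snap('wrist','w9'); d=snap('side','s9');go((535.2,13.3,75.5)); crop('s9',260,360,170,260,7,'s9c')
print(proj(d,(535.1,12.3,67)),proj(d,(535.1,12.3,75)))"
```

```text
t 19.17 pos [536.41  12.51 109.6 ] psi 74.31 q6 4.5 open 45.8 F [ 0.4   0.26 -0.87] M [-0.056 -0.041 -0.016]
lin [ 0.0004 -0.0014  0.0341]
(np.float64(308.6484171388729), np.float64(211.2215726760154)) (np.float64(308.89215142317346), np.float64(208.2219327937222))
```

View pics/s9c.png

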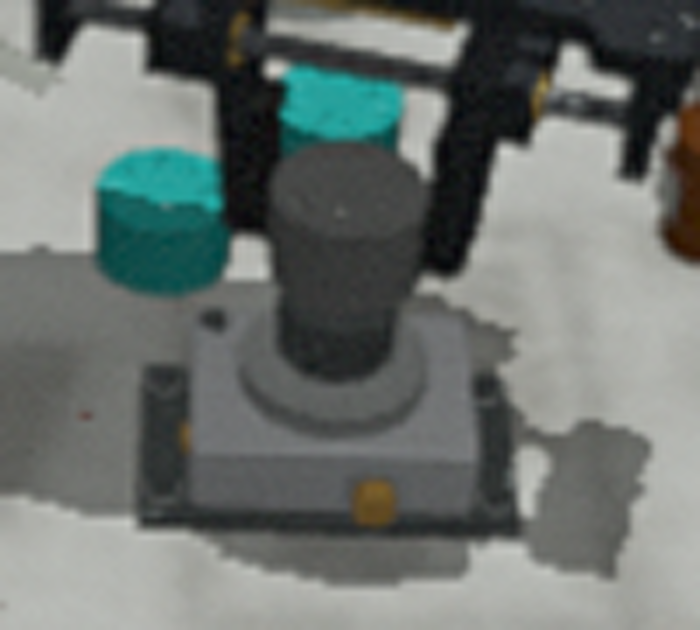

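View pics/w9.png

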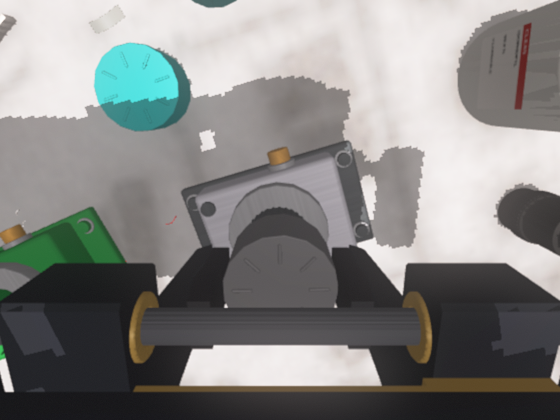

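>>> step_arm --deltas '[{"linear": [0, -0.0013, 0], "rot": [0, 0, 0]}, {"linear": [0, -0.0013, 0.008], "rot": [0, 0, 0]}, {"linear": [0, -0.0013, 0.014], "rot": [0, 0, 0]}, {"linear": [0, -0.0013, 0.02], "rot": [0, 0, 0]}, {"linear": [0, -0.0013, 0.026], "rot": [0, 0, 0]}, {"linear": [0, -0.0013, 0.028], "rot": [0, 0, 0]}, {"linear": [0, -0.0013, 0.028], "rot": [0, 0, 0]}]'

```text
clock: 19.75
position: [534.4, 12.6, 79.6]
eef_rot: [[0.271, 0.963, -0.001], [0.963, -0.271, 0.0], [-0.0, -0.001, -1.0]]
contact_force: [-1.0, 0.4, -0.5]
opening: 0.518
```

```bash
python3 -c "from h import *
d=snap('side','s10');go((535.2,13.3,75.5)); crop('s10',260,360,170,260,7,'s10c')"
```

```text
t 19.8 pos [534.65  12.59  80.12] psi 74.28 q6 4.5 open 45.8 F [-0.03 -0.44 -0.09] M [-0.038 -0.079  0.022]
lin [0.0008 0.0003 0.0046]
```

View pics/s10c.png

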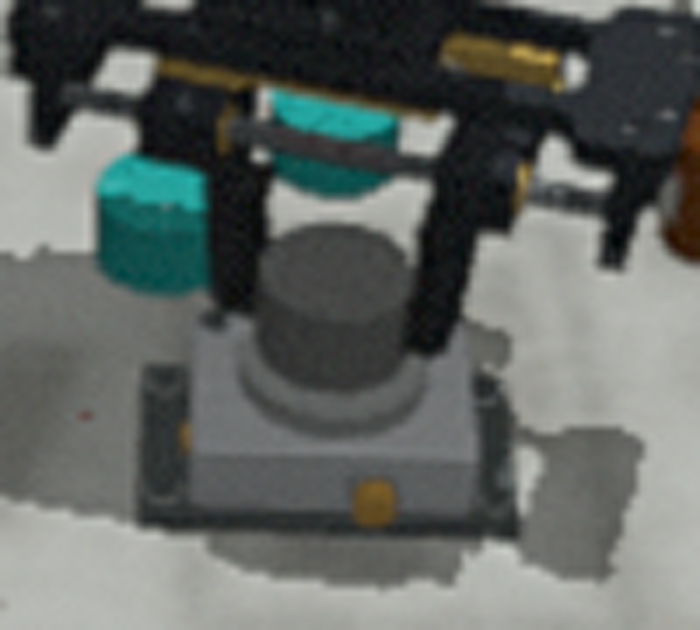

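>>> step_arm --deltas '[{"linear": [0, 0.0003, 0.002], "rot": [0, 0, 0]}, {"linear": [0, 0.0003, 0.0035], "rot": [0, 0, 0]}, {"linear": [0, 0.0003, 0.0035], "rot": [0, 0, 0]}, {"linear": [0, 0.0003, 0.0035], "rot": [0, 0, 0]}]'

```text
clock: 20.13
position: [535.0, 12.5, 77.0]
eef_rot: [[0.271, 0.963, 0.0], [0.963, -0.271, 0.0], [0.0, 0.0, -1.0]]
contact_force: [0.6, 0.2, -0.5]
opening: 0.521
```

>>> step_arm --deltas '[{"linear": [0, 0, 0.0008], "rot": [0, 0, 0]}, {"linear": [0, 0, 0.0008], "rot": [0, 0, 0]}, {"linear": [0, 0, 0.0008], "rot": [0, 0, 0]}]'

```text
clock: 20.38
position: [535.0, 12.5, 76.1]
eef_rot: [[0.271, 0.963, 0.0], [0.963, -0.271, -0.0], [0.0, 0.0, -1.0]]
contact_force: [0.0, -0.6, 0.2]
opening: 0.52
```

>>> step_arm --deltas '[{"linear": [0, 0, 0.0006], "rot": [0, 0, 0]}, {"linear": [0, 0, 0.0006], "rot": [0, 0, 0]}, {"linear": [0, 0, 0.0006], "rot": [0, 0, 0]}]'

```text
clock: 20.63
position: [535.1, 12.5, 75.6]
eef_rot: [[0.271, 0.963, 0.0], [0.963, -0.271, -0.0], [-0.0, 0.0, -1.0]]
contact_force: [-1.2, -1.1, 0.7]
opening: 0.517
```

>>> step_arm --deltas '[{"linear": [0, 0, 0.0006], "rot": [0, 0, 0]}, {"linear": [0, 0, 0.0006], "rot": [0, 0, 0]}, {"linear": [0, 0, 0.0006], "rot": [0, 0, 0]}]'

```text
clock: 20.88
position: [535.1, 12.5, 75.5]
eef_rot: [[0.271, 0.963, 0.0], [0.963, -0.271, -0.0], [-0.0, 0.0, -1.0]]
contact_force: [-3.1, -0.2, 7.0]
opening: 0.523
```

>>> step_arm --deltas '[{"linear": [0, 0, 0.0006], "rot": [0, 0, 0]}, {"linear": [0, 0, 0.0006], "rot": [0, 0, 0]}, {"linear": [0, 0, 0.0006], "rot": [0, 0, 0]}]'

```text
clock: 21.13
position: [535.1, 12.5, 75.3]
eef_rot: [[0.271, 0.963, 0.0], [0.963, -0.271, -0.0], [-0.0, 0.0, -1.0]]
contact_force: [-4.2, 0.2, 11.4]
opening: 0.523
```

>>> step_arm --deltas '[{"linear": [0, 0, 0.0005], "rot": [0, 0, 0]}, {"linear": [0, 0, 0.0005], "rot": [0, 0, 0]}, {"linear": [0, 0, 0.0005], "rot": [0, 0, 0]}]'

```text
clock: 21.38
position: [535.1, 12.5, 75.1]
eef_rot: [[0.271, 0.963, 0.0], [0.963, -0.271, -0.0], [-0.0, 0.0, -1.0]]
contact_force: [-5.1, 0.8, 14.9]
opening: 0.518
```

>>> step_arm --deltas '[{"linear": [0, 0, -0.001], "rot": [0, 0, 0]}, {"linear": [0, 0, -0.001], "rot": [0, 0, 0]}]'

```text
clock: 21.55
position: [535.2, 12.5, 75.2]
eef_rot: [[0.271, 0.963, 0.001], [0.963, -0.271, -0.0], [0.0, 0.001, -1.0]]
contact_force: [-1.6, 1.1, 7.3]
opening: 0.521
```

>>> step_arm --deltas '[{"linear": [0, 0, 0], "rot": [0, 0, 0]}, {"linear": [0, 0, 0], "rot": [0, 0, 0]}, {"linear": [0, 0, 0], "rot": [0, 0, 0]}, {"linear": [0, 0, 0], "rot": [0, 0, 0]}, {"linear": [0, 0, 0], "rot": [0, 0, 0]}]' --grip 0.07

```text
clock: 21.97
position: [535.0, 12.5, 74.6]
eef_rot: [[0.271, 0.963, -0.0], [0.963, -0.271, 0.0], [0.0, -0.0, -1.0]]
contact_force: [0.3, -0.4, 0.5]
opening: 0.797
```

>>> step_arm --deltas '[{"linear": [0, 0, -0.02], "rot": [0, 0, 0]}, {"linear": [0, 0, -0.05], "rot": [0, 0, 0]}, {"linear": [0, 0, -0.09], "rot": [0, 0, 0]}, {"linear": [0, 0, -0.12], "rot": [0, 0, 0]}, {"linear": [0, 0, -0.12], "rot": [0, 0, 0]}]'

```text
clock: 22.38
position: [537.1, 12.2, 200.7]
eef_rot: [[0.271, 0.963, 0.01], [0.963, -0.271, -0.002], [0.001, 0.01, -1.0]]
contact_force: [0.6, -0.1, 1.4]
opening: 0.797
```

```bash
python3 -c "from h import *
c=snap('wrist','w11');d=snap('side','s11');t=snap('top','t11');go(None); crop('s11',260,360,170,260,7,'s11c')
for a in (c,d): print(proj(a,(535.1,12.4,73)))"
```

```text
t 22.53 pos [534.6   12.59 193.96] psi 74.28 q6 4.5 open 69.9 F [ 0.14  0.5  -0.32] M [-0.011 -0.041 -0.015]
(np.float64(275.1177992280439), np.float64(204.3390598978816))
(np.float64(308.8302825871219), np.float64(208.94466109452543))
```

View pics/s11c.png

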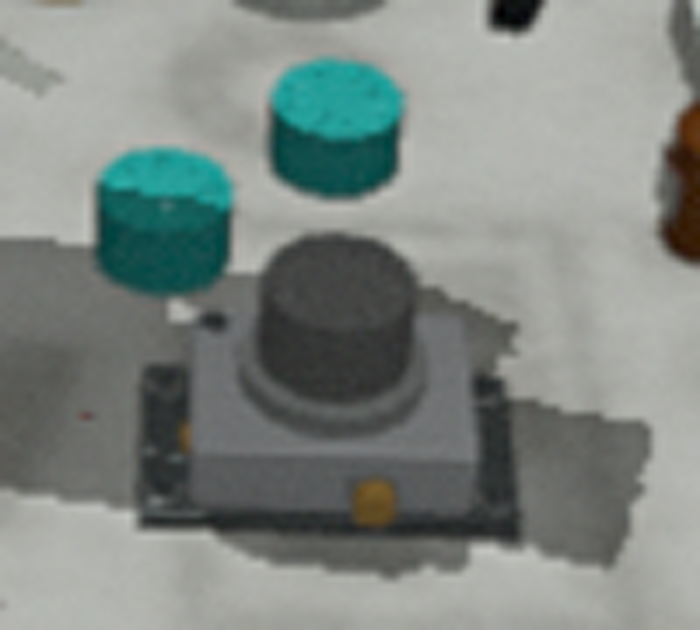

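View pics/w11.png

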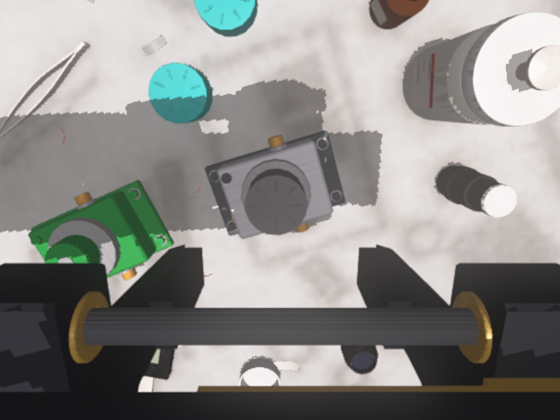

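View pics/s11.png

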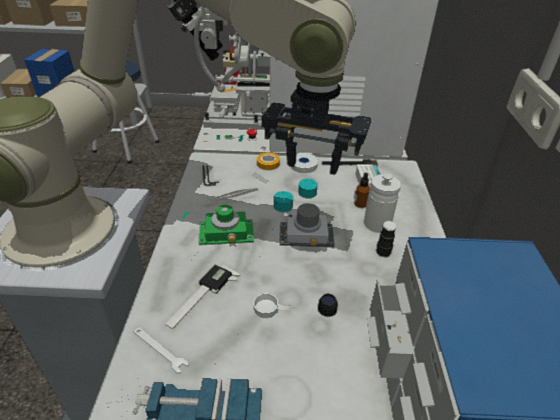

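The cap is flat on the turret and centred: the side crop shows an even ring around it, and its top in the wrist view is at about (275,203) against the predicted (275,204). The cup at (265,305) and the loupe at (328,305) haven't moved. The arm is clear, so I'm handing in.

```bash
python3 -c "from h import *
print(ctrl.finish_job())"
```

```text
the job is handed in; nothing more can be done
None
```

I set the knob four clicks off its stop, fitted the grey dust cap over it, and handed the job in at about 22.5 s of the 72 s allowed. The hand-in reports no verdict.

- **Stop:** I turned the knob clockwise in small steps. The wrist torque rose to about 0.39 N m, which I estimate as 11 N on the stop pin: firm, and well under the 25 N limit.
- **Setting:** I backed off from the stop to the fourth click, feeling the click pattern at the first and fourth clicks. Torque was close to zero there, at about 71–72° from the resting position at the stop, and I let go at that point. The tool turned about 59° to the stop instead of an exact multiple of 18°, so a few degrees of slack remain unexplained. The clicks felt near the stop and on the way back agreed.
- **Cap:** It slid over the knob without side force and met the turret at the expected height. I pressed it down with about 15 N before releasing. The last pictures show it flat and centred to within about 1 mm.
- **Not checked:** The knob was not checked again once the cap covered it. Nothing twisted it after release.
- **Bystanders and arm:** The white screw cup and black loupe had not moved, and the arm ended well clear of everything.

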